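# Cap off a linear rail: press the hole caps flush, feel along them, run the carriage over

## Robot

A 6-joint arm with a two-finger parallel gripper is mounted at the origin on a cart in front of the work surface, level with it; the furniture and walls round the work are solid. World frame = base frame: x ahead of the robot, y to its left, z up, the work surface at z = 0. Lengths are in mm, angles in rad, forces in N, time in s.
With the tool pointing down it reaches from about 350 to 875 mm from the base axis. Payload 4.2 kg.
Tool frame: the origin (TCP) lies midway between the tips of the shut fingers; the grasp point (between the pads) lies 19 mm behind it; z points along the fingers, y is the line along which they close (so a half turn about z gives the same grasp; the last joint's range is limited). The gripper opens to 85 mm and grips with 20 to 120 N. Pads are 22 mm wide; open, the fingers measure 114 mm over their backs; the gripper's body (76 mm by 85 mm) begins 54 mm behind the grasp point. The pads swing forward as they close: fully open they stand 13 mm farther back than shut.
Start: joints at [-0.942, 0.385, 0.008, 0, -1.194, -0.259], TCP at [225.907, -582.722, 198.212] pointing down, gripper open.
Joint ranges: [-3.14, 3.14], [-1.21, 2.06], [-1.07, 1.41], [-3.16, 2.05], [-2.99, -0.16], [-3.1, 3.1]. Speed limits (rad/s): [2.79, 2.79, 3.14, 3.14, 3.14, 3.14].

## Interface

Orientations are given as [roll, pitch, yaw] about the fixed x, y, z axes, in that order (R = Rz(yaw) Ry(pitch) Rx(roll)).
In Python, from plant import env gives the robot as it stands.
- The arm moves only by the tool jog_arm, never from a script. Its argument "series" is a list that holds one entry, the list of rows, each a list of 7 numbers: the shift along the tool's x, y, z in units of 0.3 m (1.0 is 0.3 m), then the turn, a rotation vector about the tool's x, y, z in units of pi/2 rad (1.0 is pi/2 rad), then the gripper's target within -1 to 1 (fully open at 1, half-way at 0, shut at -1). A call has 1 to 5 rows; each row is the pose to reach, as a shift and turn from the pose commanded when the call began, along the tool's axes at that moment; what a row does not reach only later rows make up. A row lasts 1/10 s, in which the tool goes at most 50 mm and 8.59 degrees, less where a joint would pass 70% of its speed; a pose out of reach is approached as far as the arm can. A call with a number of a shift or a turn outside -1 to 1 is refused whole. A call with a gripper value outside its range is refused whole. The fingers move at their own pace and stop on an object; the grip force is fixed at half the most. Time passes only in rows, so rows that repeat a pose let the fingers close. It gives the time, the measured TCP pose, the force, the opening and the grip force at its end, in the units of the state.
- env.get_obs(): the state, without advancing time (a new reading comes with each control period).
- env.get_image(name): name is "side" or "top"; returns the picture (384x512x3 uint8, red, green, blue); there is no depth.
- env.get_calibration(name): a dict with "fx", "fy", "cx", "cy" (pixels), "extrinsics" (4x4, takes a point from world to camera coordinates). Camera axes: x right, y down, z forward; pixel columns grow to the right and rows downward; lengths in mm; the calibration is good to about 2 mm. A picture is of the moment at which its call begins. get_calibration takes no time and is no camera call.
- env.hand_in(): hands the job in; it is judged then, once.
Trained networks look in the newest picture that a camera, given by its name, has taken for a name from the list of things; names that differ only in an ending like _2 or _b are one class to them, and where a whole thing is asked for, a point or a joint stands for the part that bears it (a point fixed in the world has none). Each returns a list of dicts, best first, with "p" (0 to 1); they miss things now and then, are a little off and sometimes report something else, mostly with a low value. They report only what shows in the picture. A call takes as long as a camera call.
- env.search_frame(camera, name): "xyz" ([x, y, z] in mm, in the coordinates of the camera as it stood for that picture, good to about 4 mm: the middle of the surface that is visible of it).
- env.masks_of(camera, name): "region" (384x512 bool, what is visible of it).
- env.place_of(camera, name): "xyz" ([x, y, z] in mm, in the coordinates of the camera as it stood for that picture, good to about 4 mm: a listed point, or the origin of a listed thing).
The state is a dict: "time_s": time; "joint_pos": joint angles; "joint_vel": joint speeds; "joint_efforts": joint torques, N m; "eef_pos": TCP position; "tcp_rot": TCP orientation; "wrist_force": force on the tool from outside, world axes, zero at the start; "torque": the same for the moment, N m; "finger_gap": finger opening in mm; "grip_force": force on a finger pad.
Only numpy, scipy, OpenCV 4.12 (cv2) and the standard library are available. Lean on these libraries where they do the work, as an engineer would, in place of code of your own. Each camera call takes 0.05 s, during which the arm holds its last target. There are 200 camera calls.

## Task

The four black bolt-hole caps on the open stretch of the linear rail, ahead of the carriage, still stand proud: press each one down flush with the fingertips and lift off. Then check them by feel: draw the fingertips lightly along the top of the rail over all four, from the cap farthest from the carriage to the one nearest it, staying in touch with the rail all the way. Finally push the carriage steadily from behind, over the flush caps, until it rests against the end stop, and move clear; pinch nothing, do not slam the carriage, and leave the small loose things round the slide where they are.

Things in the scene. Friction and masses are not known exactly. Their poses are not given: they have to be found in the camera images.
- slide: Slide unit, fixed to the bench: aluminium base plate 84 x 424 x 12 mm with a steel rail 23 mm wide, 376 mm long on its centre line; the rail's flat top is 34 mm above the bench. Origin: centre of the plate's underside, at bench level. +y runs along the rail from the carriage's parking end to the end stop, x across the rail, z up.
- cap1_top (a point): Centre of the top of cap 1: a round black plastic cap 11 mm across, sitting in its bolt hole on the rail's centre line at y = 155 mm of the slide (the far one, next to the end stop). The point moves down with the cap. Flush, its top is level with the rail's top (34 mm above the bench).
- cap2_top (a point): Centre of the top of cap 2: a round black plastic cap 11 mm across, sitting in its bolt hole on the rail's centre line at y = 95 mm of the slide. The point moves down with the cap. Flush, its top is level with the rail's top (34 mm above the bench).
- cap3_top (a point): Centre of the top of cap 3: a round black plastic cap 11 mm across, sitting in its bolt hole on the rail's centre line at y = 35 mm of the slide. The point moves down with the cap. Flush, its top is level with the rail's top (34 mm above the bench).
- cap4_top (a point): Centre of the top of cap 4: a round black plastic cap 11 mm across, sitting in its bolt hole on the rail's centre line at y = -25 mm of the slide (the one nearest the carriage; further caps under and behind the carriage are already flush). The point moves down with the cap. Flush, its top is level with the rail's top (34 mm above the bench).
- cap1 (a joint): Height of cap 1 above flush, m: 0 = flush, 0.003 to 0.006 at the start. Friction fit: it moves down under about 4 N and stays where it is left; it is home when the fingertips meet the rail's top round it.
- cap2 (a joint): Height of cap 2 above flush, m: 0 = flush, 0.003 to 0.006 at the start. Friction fit: it moves down under about 4 N and stays where it is left; it is home when the fingertips meet the rail's top round it.
- cap3 (a joint): Height of cap 3 above flush, m: 0 = flush, 0.003 to 0.006 at the start. Friction fit: it moves down under about 4 N and stays where it is left; it is home when the fingertips meet the rail's top round it.
- cap4 (a joint): Height of cap 4 above flush, m: 0 = flush, 0.003 to 0.006 at the start. Friction fit: it moves down under about 4 N and stays where it is left; it is home when the fingertips meet the rail's top round it.
- carriage (a joint): Travel of the carriage along the slide's +y axis, m: 0 to 0.015 at the start, 0.265 = against the end stop. It slides under about 2.5 N plus a little damping and stays where it is left; it does not coast far. A cap more than about 2 mm proud blocks it.
- push_face (a point): Middle of the carriage's rear end face, the face to push (it looks to the slide's -y), 42 mm above the bench. The carriage is a steel block 48 mm wide (x), 70 mm long (y), its top 48 mm above the bench; the black end face reaches from 36 mm (just over the rail) to 47 mm above the bench. Moves with the carriage; axes as the slide's.
- hex_key: Bystander: loose hex key, 32 x 92 x 6 mm, lying on the bench on the robot's side of the slide; origin at the centre of its underside.
- plug_gauge: Bystander: loose steel plug gauge, 15 mm thick, 104 mm long, lying on the robot's side of the slide; origin at the centre of its underside.
- parts_tin: Bystander: loose open round tin, 64 mm across, 30 mm high, behind the slide; origin at the centre of its underside.
- ring_sleeve: Bystander: loose bronze tube standing upright, 25 mm across, 120 mm high, behind the slide; origin at the centre of its underside.
- stop_face (a point): Rubber face of the end stop at the slide's +y end, where the carriage must arrive. A low grey stop block (44 mm across, 14 mm thick, top 41 mm above the bench) stands at each end of the rail, centred 196 mm from the slide's middle.
- vee_top (a point): Middle of the top of the steel vee block screwed onto the carriage, 88 mm above the bench, the highest point of the carriage. The block is 48 mm wide (x), 55 mm long (y), 40 mm high and stands 7.5 mm back from both end faces. Moves with the carriage.

How it is judged:
By the outcome, as a careful person would: the job done as asked, in the order asked, and still so for the second after the job is handed in, with the robot touching nothing.
It also fails if it takes over 61 s, if anything falls off the work surface, if the arm or the gripper's body presses on something with over 40 N, if the wrist force passes 120 N, or if a joint passes its speed limit or range.

## Working session

There is one attempt and no reset: what is moved stays moved. The work goes in short steps, Python scripts to look and compute and a tool call to move; the robot and the scene stay as the last step left them, time stands still between calls to the robot, and variables do not carry over. Pictures are saved under pics/ and viewed, at most 10 in all, crops included, and the job is handed in when it is done.

Besides the shell and the picture viewer there is one more tool, called after "Call:" by a JSON object that holds its "api" and its "payload", one argument or row to a line. jog_arm: Moves the arm, as the interface text tells. Its arguments: {"type":"object","properties":{"series":{"type":"array","items":{"type":"array","items":{"type":"array","items":{"type":"number","minimum":-1,"maximum":1}}}}},"required":["series"]}

```bash
mkdir -p pics; ls; cat > h.py <<'E'
import numpy as np, cv2
from plant import env
from scipy.spatial.transform import Rotation as R
def w(cam,p):
    E=np.array(env.get_calibration(cam)["extrinsics"]);return (np.linalg.inv(E)@np.r_[p,1])[:3]
def pix(cam,P):
    c=env.get_calibration(cam);q=(np.array(c["extrinsics"])@np.r_[P,1])[:3];return np.array([c["fx"]*q[0]/q[2]+c["cx"],c["fy"]*q[1]/q[2]+c["cy"]])
def ray(cam,u,v,z):
    c=env.get_calibration(cam);E=np.linalg.inv(np.array(c["extrinsics"]));d=E[:3,:3]@np.array([(u-c["cx"])/c["fx"],(v-c["cy"])/c["fy"],1]);o=E[:3,3];return o+d*(z-o[2])/d[2]
def save(cam,n):
    im=env.get_image(cam);cv2.imwrite(f"pics/{n}.png",im[:,:,::-1]);return im
E
python3 - <<'E'
from h import *
np.set_printoptions(precision=1,suppress=True)
a=save("top","top0");b=save("side","side0");cv2.imwrite("pics/both0.png",cv2.resize(np.hstack([a,b])[:,:,::-1],(800,300)))
for n in ["slide","cap1_top","cap2_top","cap3_top","cap4_top","push_face","stop_face","vee_top","hex_key","plug_gauge","parts_tin","ring_sleeve"]:
  for c in ["top","side"]:
    r=env.place_of(c,n); print(n,c,[(w(c,x["xyz"]),round(x["p"],2)) for x in r[:4]])
o=env.get_obs();print(o)
for c in["top","side"]:print(env.get_calibration(c))
E
```

```text
pics
slide top [(array([497.9,  -7.6,  -1.6]), 0.62)]
slide side [(array([496.9,  -7.1,  -3.3]), 0.86)]
cap1_top top []
cap1_top side [(array([ 497.1, -157.6,   38.5]), 0.46)]
cap2_top top [(array([496.3,  90.5,  36.2]), 0.47), (array([411.2,  75.7,   0.8]), 0.44)]
cap2_top side []
cap3_top top [(array([494.4,  30.6,  39.6]), 0.5)]
cap3_top side []
cap4_top top [(array([492.5, -34.3,  38.2]), 0.57)]
cap4_top side []
push_face top [(array([ 496.8, -154. ,   39.5]), 0.8)]
push_face side [(array([494.7,  -6.9,   1.4]), 0.67), (array([ 495.5, -159.2,   40.2]), 0.61)]
stop_face top [(array([495.4, 179.6,  42.4]), 0.8)]
stop_face side [(array([495.8, 178.1,  39. ]), 0.64)]
vee_top top [(array([ 498.1, -121.7,   84.9]), 0.6)]
vee_top side [(array([ 496.9, -123. ,   88.6]), 0.76)]
hex_key top [(array([408.9,  78.4,  -1.4]), 0.66)]
hex_key side [(array([411.2,  75.1,   0.3]), 0.65)]
plug_gauge top [(array([416. , -72.1,  -2.1]), 0.76)]
plug_gauge side [(array([415.2, -73.9,  -0.5]), 0.8)]
parts_tin top [(array([418. , -74.2,   1.1]), 0.65), (array([624.6, -61.1,  -2.9]), 0.64)]
parts_tin side
[... 386 characters left out ...]
), 'tcp_rot': array([ 3.1,  0. , -2.8]), 'wrist_force': array([-0.2,  0.6, -0.6]), 'torque': array([-0.,  0., -0.]), 'grip_force': 0.0, 'finger_gap': 85.41008463602759}
{'fx': 458.8485135292649, 'fy': 458.8485135292649, 'cx': 259.4910364563048, 'cy': 188.7367337647056, 'extrinsics': array([[ -0. ,  -1. ,   0. ,  80.3],
       [ -1. ,   0. ,  -0. , 553.6],
       [  0. ,  -0. ,  -1. , 919.6],
       [  0. ,   0. ,   0. ,   1. ]])}
{'fx': 478.1612209377937, 'fy': 478.1612209377937, 'cx': 250.83029103554927, 'cy': 190.96542343438364, 'extrinsics': array([[ -0.5,  -0.9,  -0. , 369.7],
       [ -0.4,   0.2,  -0.9, 284.5],
       [  0.8,  -0.4,  -0.5, 721.2],
       [  0. ,   0. ,   0. ,   1. ]])}
```

View pics/top0.png

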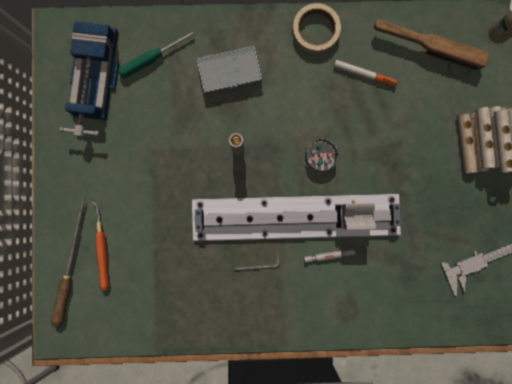

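View pics/side0.png

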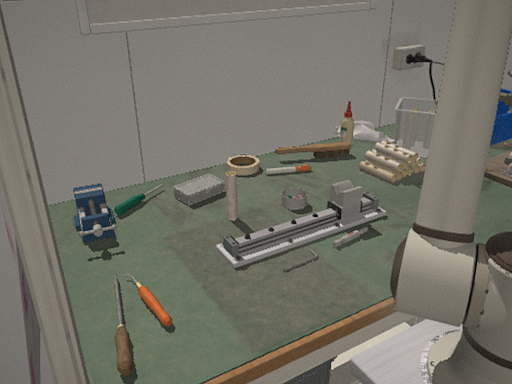

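```bash
python3 - <<'E'
from h import *
np.set_printoptions(precision=1,suppress=True)
a=cv2.imread("pics/top0.png");cv2.imwrite("pics/crop.png",cv2.resize(a[185:255,185:410],(800,249),interpolation=cv2.INTER_CUBIC))
m=env.masks_of("top","slide")[0]["region"].astype(np.uint8)
c=max(cv2.findContours(m,0,1)[0],key=cv2.contourArea);r=cv2.minAreaRect(c);print(r)
for p in cv2.boxPoints(r):print(p,ray("top",*p,12))
print(env.get_obs()["tcp_rot"])
for y in(155,95,35,-25):print(y,pix("top",[497,y-7.5,38]))
E
```

```text
((295.4122314453125, 216.5791473388672), (43.01150894165039, 209.1363983154297), 88.53119659423828)
[190.3 197.8] [540.8 206.8  12. ]
[399.4 192.4] [ 540.8 -219.5   12. ]
[400.5 235.4] [ 453.3 -218.1   12. ]
[191.4 240.8] [453.9 206.2  12. ]
[-3.1  0.  -2.8]
155 [219.1 218.8]
95 [249.6 218. ]
35 [280.  217.2]
-25 [310.3 216.4]
```

View pics/crop.png

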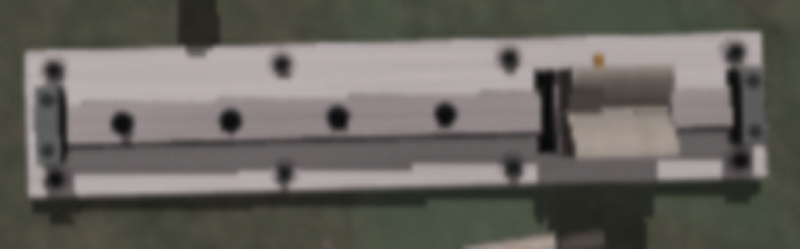

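```bash
python3 - <<'E'
from h import *
np.set_printoptions(precision=2,suppress=True)
a=cv2.imread("pics/top0.png",0).astype(float)
P=[]
for u,v in[(219,219),(249.5,218.5),(279.7,217.5),(309.8,216.7)]:
  u0,v0=int(round(u))-4,int(round(v))-4
  s=np.clip(85-a[v0:v0+9,u0:u0+8+1],0,None);yy,xx=np.mgrid[:9,:9];s[(yy-4)**2+(xx-4)**2>14]=0
  c=(u0+(s*xx).sum()/s.sum(),v0+(s*yy).sum()/s.sum());p=ray("top",*c,38);P.append(p);print(c,p)
P=np.array(P);f=np.polyfit(P[:,1],P[:,0],1);print(f,np.arctan(f[0]))
print(env.get_obs()["eef_pos"],env.get_obs()["tcp_rot"])
E
```

```text
(np.float64(219.00566973777464), np.float64(219.44294826364282)) [495.82 147.7   38.  ]
(np.float64(249.35314932767162), np.float64(218.60438782731777)) [495.89  87.93  38.  ]
(np.float64(279.59591298615686), np.float64(217.80949241924853)) [495.88  28.25  38.  ]
(np.float64(309.78390137781), np.float64(216.90862944162436)) [496.09 -31.44  38.  ]
[ -0. 496.] -0.0013539359895091269
[ 225.92 -582.73  198.22] [-3.14  0.   -2.77]
```

```bash
cat >> h.py <<'E'
def plan(steps):
    o=env.get_obs();p=np.array(o["eef_pos"]);r=R.from_euler("xyz",o["tcp_rot"])
    for t,yaw in steps:
        q=R.from_euler("xyz",[np.pi,0,yaw]);print(np.round(r.inv().apply(np.array(t)-p)/300,4),np.round((r.inv()*q).as_rotvec()/(np.pi/2),4));p=np.array(t);r=q
E
python3 - <<'E'
from h import *
plan([([310,-355,180],-2.1),([395,-125,150],-1.5708),([470,75,120],-1.5708)])
E
```

```text
[-0.5357  0.6065  0.0607] [-0.     -0.     -0.4277]
[-0.8048  0.1425  0.1   ] [ 0.      0.     -0.3369]
[-0.6667 -0.25    0.1   ] [0. 0. 0.]
```

Call:
{"api": "jog_arm", "payload": {
  "series": [
    [[-0.107, 0.121, 0.012, 0, 0, -0.0855, -1], [-0.214, 0.242, 0.024, 0, 0, -0.171, -1], [-0.321, 0.364, 0.036, 0, 0, -0.257, -1], [-0.428, 0.485, 0.049, 0, 0, -0.342, -1], [-0.536, 0.607, 0.061, 0, 0, -0.4277, -1]]
  ]
}}

```text
time_s: 1.85
eef_pos: [310.4, -353.2, 180.0]
tcp_rot: [-3.141, -0.0, -2.095]
wrist_force: [2.0, -0.7, -0.0]
finger_gap: 12.3
grip_force: 0.0
```

Call:
{"api": "jog_arm", "payload": {
  "series": [
    [[-0.161, 0.028, 0.02, 0, 0, -0.067, -1], [-0.322, 0.057, 0.04, 0, 0, -0.135, -1], [-0.483, 0.085, 0.06, 0, 0, -0.202, -1], [-0.644, 0.114, 0.08, 0, 0, -0.27, -1], [-0.805, 0.1425, 0.1, 0, 0, -0.3369, -1]]
  ]
}}

```text
time_s: 2.35
eef_pos: [395.5, -122.8, 150.2]
tcp_rot: [-3.14, -0.0, -1.566]
wrist_force: [1.3, 0.3, -0.2]
finger_gap: 0.0
grip_force: 0.0
```

```bash
python3 - <<'E'
from h import *
o=env.get_obs();print(o)
plan([([496,148,80],-1.5708)])
E
```

```text
{'time_s': 2.35, 'joint_pos': array([ 9.51492188e-02,  6.54305022e-02, -5.49324117e-01,  2.45606275e-04,
       -9.54480136e-01, -9.06801414e-02]), 'joint_vel': array([ 1.18690658,  0.07626094, -0.08482406,  0.00796281,  0.17285109,
       -0.13497363]), 'joint_efforts': array([ -4.69650596, -21.8021214 ,  15.7727015 ,   3.45083199,
        -0.25099503,   0.08479548]), 'eef_pos': array([ 395.50937593, -122.84631037,  150.24713244]), 'tcp_rot': array([-3.14001934e+00, -5.84068976e-05, -1.56618548e+00]), 'wrist_force': array([ 1.28083227,  0.33919642, -0.1922926 ]), 'torque': array([ 3.78996856e-05, -1.30804345e-01,  1.12966141e-02]), 'grip_force': 0.0, 'finger_gap': 0.028373521008196102}
[-0.9013 -0.3388  0.2346] [-0.001  -0.      0.0029]
```

Call:
{"api": "jog_arm", "payload": {
  "series": [
    [[-0.153, -0.057, 0.02, 0, 0, 0, -1], [-0.306, -0.113, 0.06, 0, 0, 0, -1], [-0.459, -0.17, 0.1, 0, 0, 0, -1], [-0.612, -0.226, 0.15, 0, 0, 0, -1], [-0.767, -0.283, 0.2, 0, 0, 0, -1]]
  ]
}}

```text
time_s: 2.85
eef_pos: [479.3, 104.3, 90.9]
tcp_rot: [-3.14, 0.0, -1.57]
wrist_force: [0.9, 0.4, 0.4]
finger_gap: -0.4
grip_force: 0.0
```

Call:
{"api": "jog_arm", "payload": {
  "series": [
    [[-0.1, -0.04, 0, 0, 0, 0, -1], [-0.143, -0.053, 0.03, 0, 0, 0, -1], [-0.143, -0.053, 0.09, 0, 0, 0, -1], [-0.143, -0.053, 0.13, 0, 0, 0, -1], [-0.143, -0.053, 0.13, 0, 0, 0, -1]]
  ]
}}

```text
time_s: 3.35
eef_pos: [492.9, 143.5, 50.1]
tcp_rot: [3.137, -0.002, -1.572]
wrist_force: [0.5, 0.0, -0.1]
finger_gap: -0.2
grip_force: 0.0
```

```bash
python3 - <<'E'
from h import *
a=save("top","t1");b=save("side","s1")
im=np.hstack([cv2.resize(a[170:260,170:290],(400,300),interpolation=2),cv2.resize(b[190:280,190:310],(400,300),interpolation=2)])
cv2.imwrite("pics/c1.png",im[:,:,::-1])
o=env.get_obs();print(o["eef_pos"],o["tcp_rot"],o["wrist_force"],o["finger_gap"])
plan([([496,148,40],-1.5708)])
E
```

```text
[494.55529196 144.21333754  52.08557577] [ 3.14141291e+00 -4.02785822e-04 -1.57147425e+00] [-0.035252    0.42191302  0.05933371] -0.2295945976828358
[-0.0126 -0.0048  0.0403] [ 0.0001 -0.0003 -0.0004]
```

View pics/c1.png

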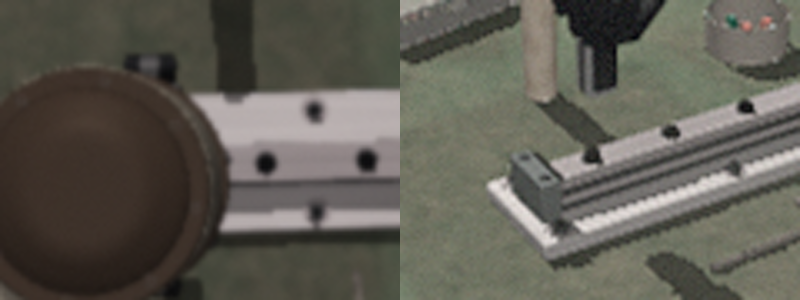

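```bash
python3 - <<'E'
from h import *
np.set_printoptions(precision=1,suppress=True)
f=lambda P:(pix("side",P)-[190,190])*3.333+[400,0]
for y in(148,88,28,-32):print(f([496,y,38]))
print(f([494.5,144.2,52]))
for dx in(-14,14):
  for dy in(-11,11):print(dx,dy,f([494.5+dx,144+dy,52]))
c=env.get_calibration("side");print(np.linalg.inv(np.array(c["extrinsics"]))[:3,3])
E
```

```text
[588.9 151.9]
[668.  126.5]
[743.1 102.4]
[814.6  79.4]
[594.9 132.7]
-14 -11 [621.3 137.7]
-14 11 [591.2 147.3]
14 -11 [599.  118.3]
14 11 [569.4 127.5]
[-261.8  573.4  583.4]
```

```bash
python3 - <<'E'
from h import *
b=cv2.imread("pics/s1.png")[120:260,180:340]
cv2.imwrite("pics/c2.png",cv2.convertScaleAbs(cv2.resize(b,(685,600),interpolation=2),alpha=1.5,beta=20))
f=lambda P:(pix("side",P)-[180,120])*4.286
print(f([494.5,144.2,52]),f([494.5,144.2,73]),f([494.5,144,125]),f([496,148,38]))
E
```

```text
[293.4720298  470.61813184] [292.86732995 434.01068904] [291.6808689  340.22687272] [285.76461594 495.39658255]
```

View pics/c2.png

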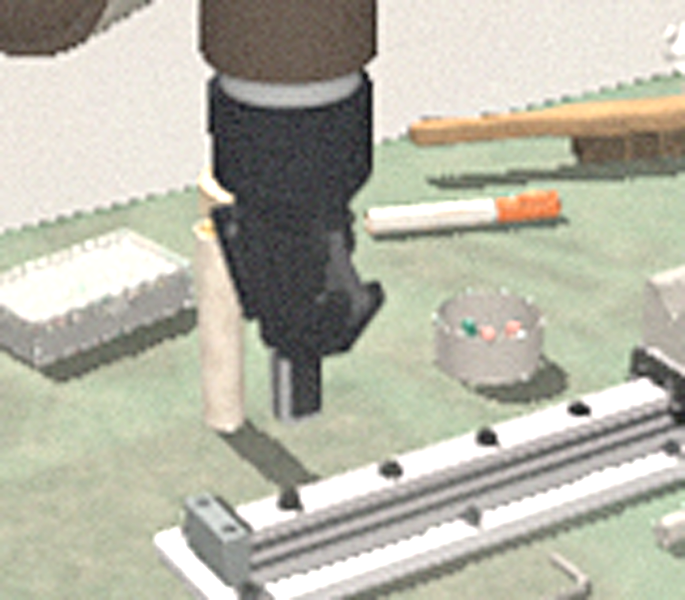

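```bash
python3 - <<'E'
from h import *
b=save("side","s2");a=cv2.imread("pics/s1.png")[:,:,::-1]
print(np.abs(b.astype(int)-a).max(2).reshape(-1).mean(), (np.abs(b.astype(int)-a).max(2)>40).sum())
g=b[120:260,180:340].max(2)
for r in range(70,125,3):print(r+120,''.join('#' if v<60 else '.' for v in g[r,50:100]))
print(ray("top",198.5,225.5,250),env.get_obs()["eef_pos"])
E
```

```text
4.2113393147786455 177
190 ......###########################...###...........
193 .......##############################.............
196 ...........########################...............
199 ............####################..................
202 ..............############........................
205 ..................#######.........................
208 ..................#######.........................
211 ..................#######.........................
214 ..................#######.........................
217 ..................................................
220 ..................................................
223 ..................................................
226 ..................................................
229 .......................................####.......
232 .....................#............................
235 ................###...........................##..
238 ................####.................#............
241 ............................#............#........
244 ...................#............#.................
[490.89885755 162.89509468 250.        ] [494.94907725 144.49157171  52.59327623]
```

Call:
{"api": "jog_arm", "payload": {
  "series": [
    [[-0.0117, -0.0035, 0.015, 0, 0, 0, -1], [-0.0117, -0.0035, 0.035, 0, 0, 0, -1], [-0.0117, -0.0035, 0.035, 0, 0, 0, -1], [-0.0117, -0.0035, 0.035, 0, 0, 0, -1]]
  ]
}}

```text
time_s: 3.9
eef_pos: [495.5, 148.4, 41.3]
tcp_rot: [3.141, -0.0, -1.571]
wrist_force: [0.0, -0.5, 0.2]
finger_gap: -0.1
grip_force: 0.0
```

```bash
python3 - <<'E'
from h import *
o=env.get_obs();print(o["time_s"],o["eef_pos"],o["tcp_rot"],o["wrist_force"],o["joint_pos"])
b=save("side","s3");g=b.max(2)
for r in range(205,236,2):print(r,''.join('#' if v<75 else '.' for v in g[r,230:280]))
E
```

```text
3.9 [495.54855616 148.36698084  41.32744848] [ 3.14125358e+00 -2.50205970e-04 -1.57075790e+00] [ 0.01129248 -0.52983349  0.19753277] [ 6.04974018e-01  3.79896117e-01 -4.56589371e-01  1.93458881e-05
 -7.34732035e-01 -6.04949990e-01]
205 ...........###################....................
207 ............#############.........................
209 ...........##..########...........................
211 ...........##..########...........................
213 ...........##...#######...........................
215 ...........##...#######...........................
217 ............#...#######...........................
219 .......##...#...#######...........................
221 .############...###...............................
223 ...###########....................................
225 ......###########.................................
227 .........##########...............................
229 ..........#######.###..................#####......
231 .............#######.###..........................
233 ................###...............................
235 ................####.........................####.
```

Call:
{"api": "jog_arm", "payload": {
  "series": [
    [[0, 0, 0.004, 0, 0, 0, -1], [0, 0, 0.008, 0, 0, 0, -1], [0, 0, 0.012, 0, 0, 0, -1], [0, 0, 0.012, 0, 0, 0, -1]]
  ]
}}

```text
time_s: 4.35
eef_pos: [495.5, 148.4, 37.7]
tcp_rot: [3.141, -0.0, -1.571]
wrist_force: [0.7, 0.5, -0.4]
finger_gap: -0.3
grip_force: 0.0
```

Call:
{"api": "jog_arm", "payload": {
  "series": [
    [[0, 0, 0.004, 0, 0, 0, -1], [0, 0, 0.007, 0, 0, 0, -1], [0, 0, 0.01, 0, 0, 0, -1], [0, 0, 0.01, 0, 0, 0, -1]]
  ]
}}

```text
time_s: 4.75
eef_pos: [495.6, 148.4, 34.7]
tcp_rot: [3.141, -0.0, -1.571]
wrist_force: [0.1, -0.8, -0.5]
finger_gap: -0.1
grip_force: 0.0
```

Call:
{"api": "jog_arm", "payload": {
  "series": [
    [[0, 0, 0.02, 0, 0, 0, -1], [0, 0, 0.04, 0, 0, 0, -1], [0, 0, 0.047, 0, 0, 0, -1], [0, 0, 0.047, 0, 0, 0, -1]]
  ]
}}

```text
time_s: 5.15
eef_pos: [495.2, 148.2, 20.1]
tcp_rot: [3.14, -0.001, -1.571]
wrist_force: [0.1, -0.2, -0.2]
finger_gap: -0.3
grip_force: 0.0
```

```bash
python3 - <<'E'
from h import *
o=env.get_obs();print(o["time_s"],o["eef_pos"],o["wrist_force"])
b=save("side","s4");a=save("top","t4")
im=np.hstack([cv2.resize(a[170:260,170:290],(400,300),interpolation=2),cv2.resize(b[180:260,200:306],(400,300),interpolation=2)])
cv2.imwrite("pics/c4.png",cv2.convertScaleAbs(im[:,:,::-1],alpha=1.6,beta=15))
E
```

```text
5.15 [495.24261591 148.2074103   20.06981033] [ 0.05520938 -0.15146047 -0.18690174]
```

View pics/c4.png

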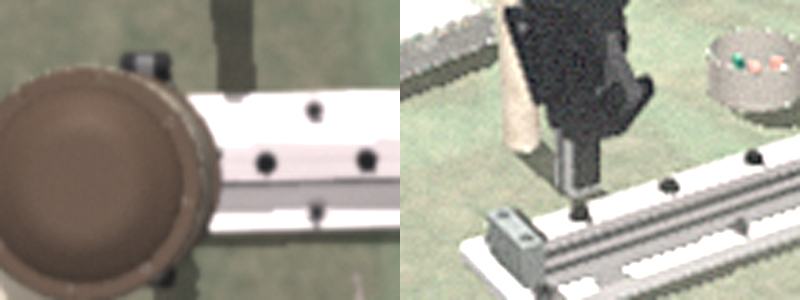

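Call:
{"api": "jog_arm", "payload": {
  "series": [
    [[0, 0, 0.01, 0, 0, 0, -1], [0, 0, 0.02, 0, 0, 0, -1], [0, 0, 0.025, 0, 0, 0, -1], [0, 0, 0.025, 0, 0, 0, -1]]
  ]
}}

```text
time_s: 5.65
eef_pos: [495.5, 148.3, 13.0]
tcp_rot: [3.141, -0.0, -1.571]
wrist_force: [0.8, -0.0, -0.1]
finger_gap: -0.0
grip_force: 0.0
```

Call:
{"api": "jog_arm", "payload": {
  "series": [
    [[0, 0, 0.004, 0, 0, 0, -1], [0, 0, 0.008, 0, 0, 0, -1], [0, 0, 0.008, 0, 0, 0, -1]]
  ]
}}

```text
time_s: 5.95
eef_pos: [495.6, 148.4, 10.7]
tcp_rot: [3.141, -0.0, -1.571]
wrist_force: [-0.9, -0.4, -0.1]
finger_gap: 0.2
grip_force: 0.0
```

Call:
{"api": "jog_arm", "payload": {
  "series": [
    [[0, 0, 0.004, 0, 0, 0, -1], [0, 0, 0.008, 0, 0, 0, -1], [0, 0, 0.008, 0, 0, 0, -1]]
  ]
}}

```text
time_s: 6.25
eef_pos: [495.5, 148.4, 8.3]
tcp_rot: [3.141, -0.0, -1.571]
wrist_force: [0.0, 0.7, -0.4]
finger_gap: -0.5
grip_force: 0.0
```

Call:
{"api": "jog_arm", "payload": {
  "series": [
    [[0, 0, 0.003, 0, 0, 0, -1], [0, 0, 0.006, 0, 0, 0, -1], [0, 0, 0.006, 0, 0, 0, -1]]
  ]
}}

```text
time_s: 6.55
eef_pos: [495.7, 148.5, 6.7]
tcp_rot: [-3.141, 0.0, -1.571]
wrist_force: [0.0, -0.7, -0.1]
finger_gap: -0.2
grip_force: 0.4
```

Call:
{"api": "jog_arm", "payload": {
  "series": [
    [[0, 0, 0.003, 0, 0, 0, -1], [0, 0, 0.006, 0, 0, 0, -1], [0, 0, 0.006, 0, 0, 0, -1]]
  ]
}}

```text
time_s: 6.85
eef_pos: [495.7, 148.5, 5.0]
tcp_rot: [-3.141, 0.0, -1.571]
wrist_force: [-1.1, -0.3, 4.5]
finger_gap: 0.1
grip_force: 1.8
```

```bash
python3 - <<'E'
from h import *
o=env.get_obs();print(o["time_s"],o["eef_pos"],o["wrist_force"])
b=save("side","s5")
cv2.imwrite("pics/c5.png",cv2.convertScaleAbs(cv2.resize(b[190:250,210:290],(800,600),interpolation=2)[:,:,::-1],alpha=1.6,beta=15))
E
```

```text
6.85 [495.73919461 148.47290665   5.02132596] [-1.1102153  -0.26187909  4.46068016]
```

View pics/c5.png

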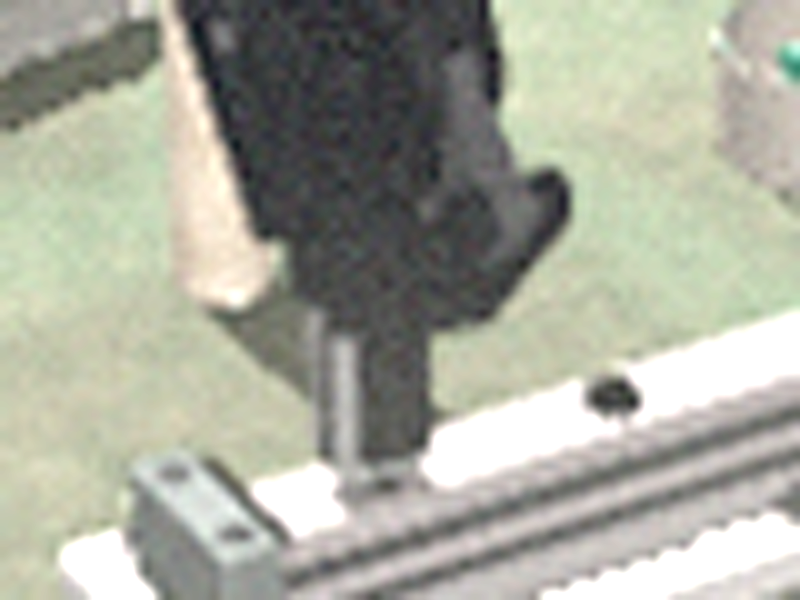

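Call:
{"api": "jog_arm", "payload": {
  "series": [
    [[0, 0, 0.004, 0, 0, 0, -1], [0, 0, 0.007, 0, 0, 0, -1], [0, 0, 0.007, 0, 0, 0, -1]]
  ]
}}

```text
time_s: 7.2
eef_pos: [495.8, 148.5, 2.7]
tcp_rot: [-3.141, 0.0, -1.571]
wrist_force: [-0.8, 0.2, 2.6]
finger_gap: -0.2
grip_force: 1.5
```

Call:
{"api": "jog_arm", "payload": {
  "series": [
    [[0, 0, 0.004, 0, 0, 0, -1], [0, 0, 0.007, 0, 0, 0, -1]]
  ]
}}

```text
time_s: 7.4
eef_pos: [495.8, 148.5, 1.1]
tcp_rot: [-3.142, -0.0, -1.57]
wrist_force: [-3.3, 0.1, 13.5]
finger_gap: -0.0
grip_force: 6.6
```

Call:
{"api": "jog_arm", "payload": {
  "series": [
    [[0, 0, 0.003, 0, 0, 0, -1], [0, 0, 0.003, 0, 0, 0, -1]]
  ]
}}

```text
time_s: 7.6
eef_pos: [495.8, 148.5, 1.1]
tcp_rot: [-3.141, -0.0, -1.57]
wrist_force: [-3.7, -0.5, 13.6]
finger_gap: -0.0
grip_force: 6.8
```

Call:
{"api": "jog_arm", "payload": {
  "series": [
    [[0, 0, -0.05, 0, 0, 0, -1], [0.1, 0, -0.06, 0, 0, 0, -1], [0.2, 0, -0.06, 0, 0, 0, -1], [0.2, 0, -0.04, 0, 0, 0, -1], [0.2, 0, -0.03, 0, 0, 0, -1]]
  ]
}}

```text
time_s: 8.1
eef_pos: [495.3, 87.9, 7.9]
tcp_rot: [3.141, -0.0, -1.572]
wrist_force: [0.5, -0.5, -0.4]
finger_gap: 0.1
grip_force: 0.0
```

Call:
{"api": "jog_arm", "payload": {
  "series": [
    [[0, 0, 0.006, 0, 0, 0, -1], [0, 0, 0.012, 0, 0, 0, -1], [0, 0, 0.018, 0, 0, 0, -1], [0, 0, 0.022, 0, 0, 0, -1], [0, 0, 0.025, 0, 0, 0, -1]]
  ]
}}

```text
time_s: 8.6
eef_pos: [495.8, 89.1, 1.5]
tcp_rot: [-3.141, 0.001, -1.57]
wrist_force: [-1.9, 2.6, 3.9]
finger_gap: 0.1
grip_force: 2.0
```

Call:
{"api": "jog_arm", "payload": {
  "series": [
    [[0, 0, 0.003, 0, 0, 0, -1], [0, 0, 0.005, 0, 0, 0, -1], [0, 0, 0.005, 0, 0, 0, -1]]
  ]
}}

```text
time_s: 8.9
eef_pos: [495.9, 89.0, 1.1]
tcp_rot: [-3.141, 0.0, -1.57]
wrist_force: [-4.5, 1.5, 12.3]
finger_gap: -0.4
grip_force: 6.2
```

Flush. Next cap 3 the same way.

Call:
{"api": "jog_arm", "payload": {
  "series": [
    [[0, 0, -0.05, 0, 0, 0, -1], [0.1, 0, -0.06, 0, 0, 0, -1], [0.203, 0, -0.06, 0, 0, 0, -1], [0.203, 0, -0.04, 0, 0, 0, -1], [0.203, 0, -0.03, 0, 0, 0, -1]]
  ]
}}

```text
time_s: 9.4
eef_pos: [495.4, 27.0, 8.2]
tcp_rot: [3.141, -0.0, -1.572]
wrist_force: [-0.2, 0.3, -0.7]
finger_gap: -0.1
grip_force: 0.0
```

Call:
{"api": "jog_arm", "payload": {
  "series": [
    [[0, 0, 0.006, 0, 0, 0, -1], [0, 0, 0.012, 0, 0, 0, -1], [0, 0, 0.018, 0, 0, 0, -1], [0, 0, 0.024, 0, 0, 0, -1], [0, 0, 0.029, 0, 0, 0, -1]]
  ]
}}

```text
time_s: 9.9
eef_pos: [495.9, 27.9, 1.0]
tcp_rot: [-3.141, -0.0, -1.569]
wrist_force: [-5.7, 1.3, 19.7]
finger_gap: 0.2
grip_force: 10.3
```

Call:
{"api": "jog_arm", "payload": {
  "series": [
    [[0, 0, 0.001, 0, 0, 0, -1], [0, 0, 0.001, 0, 0, 0, -1]]
  ]
}}

```text
time_s: 10.1
eef_pos: [495.8, 28.0, 1.1]
tcp_rot: [-3.141, 0.0, -1.57]
wrist_force: [-5.4, 0.4, 13.3]
finger_gap: -0.1
grip_force: 6.5
```

Call:
{"api": "jog_arm", "payload": {
  "series": [
    [[0, 0, -0.05, 0, 0, 0, -1], [0.1, 0, -0.06, 0, 0, 0, -1], [0.2, 0, -0.06, 0, 0, 0, -1], [0.2, 0, -0.04, 0, 0, 0, -1], [0.2, 0, -0.03, 0, 0, 0, -1]]
  ]
}}

```text
time_s: 10.6
eef_pos: [495.5, -32.7, 8.1]
tcp_rot: [3.141, 0.0, -1.572]
wrist_force: [0.6, 0.2, 0.6]
finger_gap: 0.0
grip_force: 0.0
```

Call:
{"api": "jog_arm", "payload": {
  "series": [
    [[0, 0, 0.006, 0, 0, 0, -1], [0, 0, 0.012, 0, 0, 0, -1], [0, 0, 0.018, 0, 0, 0, -1], [0, 0, 0.024, 0, 0, 0, -1], [0, 0, 0.029, 0, 0, 0, -1]]
  ]
}}

```text
time_s: 11.1
eef_pos: [496.0, -31.8, 1.0]
tcp_rot: [-3.141, 0.0, -1.57]
wrist_force: [-5.4, 4.2, 19.7]
finger_gap: -0.1
grip_force: 9.9
```

Call:
{"api": "jog_arm", "payload": {
  "series": [
    [[0, 0, 0.001, 0, 0, 0, -1], [0, 0, 0.001, 0, 0, 0, -1]]
  ]
}}

```text
time_s: 11.3
eef_pos: [495.9, -31.8, 1.1]
tcp_rot: [-3.141, 0.0, -1.57]
wrist_force: [-3.7, 3.4, 13.0]
finger_gap: -0.1
grip_force: 6.1
```

Call:
{"api": "jog_arm", "payload": {
  "series": [
    [[0, 0, -0.06, 0, 0, 0, -1], [-0.15, 0, -0.1, 0, 0, 0, -1], [-0.3, 0, -0.1, 0, 0, 0, -1], [-0.46, 0, -0.1, 0, 0, 0, -1], [-0.63, 0, -0.1, 0, 0, 0, -1]]
  ]
}}

```text
time_s: 11.8
eef_pos: [495.5, 157.2, 29.9]
tcp_rot: [-3.141, 0.0, -1.571]
wrist_force: [1.3, 0.5, 0.2]
finger_gap: 0.3
grip_force: 0.0
```

Call:
{"api": "jog_arm", "payload": {
  "series": [
    [[0, 0, 0.03, 0, 0, 0, -1], [0, 0, 0.06, 0, 0, 0, -1], [0, 0, 0.08, 0, 0, 0, -1], [0, 0, 0.088, 0, 0, 0, -1], [0, 0, 0.09, 0, 0, 0, -1]]
  ]
}}

```text
time_s: 12.3
eef_pos: [495.4, 154.2, 2.2]
tcp_rot: [3.141, -0.001, -1.573]
wrist_force: [-0.5, -0.2, 0.2]
finger_gap: 0.3
grip_force: 0.0
```

```bash
python3 - <<'E'
from h import *
o=env.get_obs();print(o["time_s"],o["eef_pos"],o["wrist_force"])
b=save("side","s6")
cv2.imwrite("pics/c6.png",cv2.convertScaleAbs(cv2.resize(b[160:260,220:353],(798,600),interpolation=2)[:,:,::-1],alpha=1.4,beta=5))
E
```

```text
12.3 [495.44309316 154.23554079   2.24601918] [-0.47879776 -0.22225503  0.16978322]
```

View pics/c6.png

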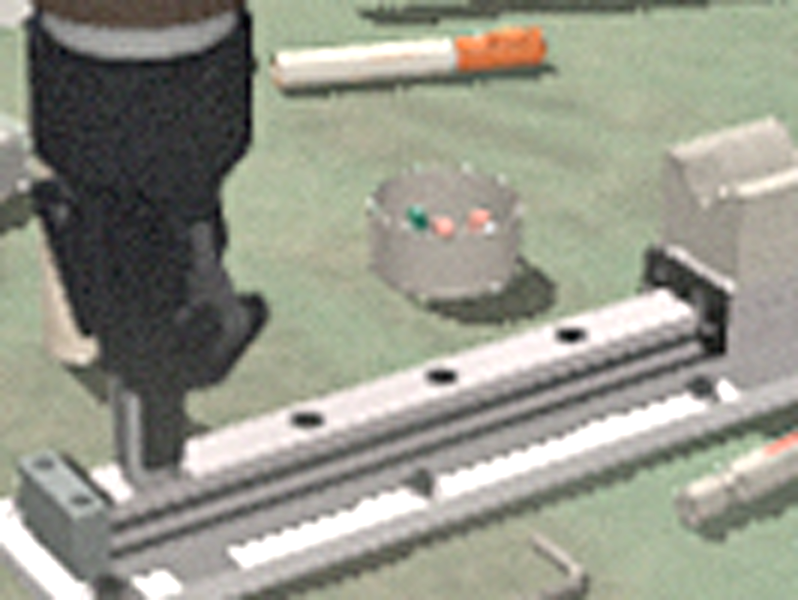

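Call:
{"api": "jog_arm", "payload": {
  "series": [
    [[-0.013, 0, 0.002, 0, 0, 0, -1], [-0.013, 0, 0.004, 0, 0, 0, -1], [-0.013, 0, 0.0055, 0, 0, 0, -1], [-0.013, 0, 0.0055, 0, 0, 0, -1]]
  ]
}}

```text
time_s: 12.75
eef_pos: [495.8, 159.5, 1.3]
tcp_rot: [-3.141, 0.0, -1.571]
wrist_force: [0.9, -0.1, 1.2]
finger_gap: 0.1
grip_force: 0.1
```

Call:
{"api": "jog_arm", "payload": {
  "series": [
    [[0, 0, 0.001, 0, 0, 0, -1], [0, 0, 0.0015, 0, 0, 0, -1], [0, 0, 0.0015, 0, 0, 0, -1]]
  ]
}}

```text
time_s: 13.05
eef_pos: [495.9, 159.6, 1.1]
tcp_rot: [-3.141, 0.0, -1.571]
wrist_force: [-1.3, -0.2, 3.9]
finger_gap: 0.1
grip_force: 1.7
```

Call:
{"api": "jog_arm", "payload": {
  "series": [
    [[0.01, 0, 0.0007, 0, 0, 0, -1], [0.023, 0, 0.0007, 0, 0, 0, -1], [0.038, 0, 0.0007, 0, 0, 0, -1], [0.053, 0, 0.0007, 0, 0, 0, -1], [0.068, 0, 0.0007, 0, 0, 0, -1]]
  ]
}}

```text
time_s: 13.55
eef_pos: [497.1, 139.9, 1.2]
tcp_rot: [-3.138, 0.002, -1.57]
wrist_force: [1.1, 2.9, 5.2]
finger_gap: -0.2
grip_force: 2.5
```

Call:
{"api": "jog_arm", "payload": {
  "series": [
    [[0.015, 0, 0, 0, 0, 0, -1], [0.03, 0, 0, 0, 0, 0, -1], [0.045, 0, 0, 0, 0, 0, -1], [0.06, 0, 0, 0, 0, 0, -1], [0.075, 0, 0, 0, 0, 0, -1]]
  ]
}}

```text
time_s: 14.05
eef_pos: [496.6, 116.9, 1.0]
tcp_rot: [-3.139, 0.001, -1.57]
wrist_force: [-0.2, 4.4, 5.5]
finger_gap: -0.3
grip_force: 2.8
```

Call:
{"api": "jog_arm", "payload": {
  "series": [
    [[0.018, 0, 0, 0, 0, 0, -1], [0.036, 0, 0, 0, 0, 0, -1], [0.054, 0, 0, 0, 0, 0, -1], [0.072, 0, 0, 0, 0, 0, -1], [0.09, 0, 0, 0, 0, 0, -1]]
  ]
}}

```text
time_s: 14.55
eef_pos: [497.0, 90.1, 1.2]
tcp_rot: [-3.139, 0.002, -1.57]
wrist_force: [0.8, 3.9, 5.5]
finger_gap: -0.0
grip_force: 3.4
```

Steady at about 5.5 N; carry on.

Call:
{"api": "jog_arm", "payload": {
  "series": [
    [[0.018, 0, 0, 0, 0, 0, -1], [0.036, 0, 0, 0, 0, 0, -1], [0.054, 0, 0, 0, 0, 0, -1], [0.072, 0, 0, 0, 0, 0, -1], [0.09, 0, 0, 0, 0, 0, -1]]
  ]
}}

```text
time_s: 15.05
eef_pos: [496.5, 62.8, 1.0]
tcp_rot: [-3.14, 0.001, -1.57]
wrist_force: [-0.1, 4.8, 6.6]
finger_gap: 0.5
grip_force: 3.1
```

Call:
{"api": "jog_arm", "payload": {
  "series": [
    [[0.018, 0, 0, 0, 0, 0, -1], [0.036, 0, 0, 0, 0, 0, -1], [0.054, 0, 0, 0, 0, 0, -1], [0.072, 0, 0, 0, 0, 0, -1], [0.09, 0, 0, 0, 0, 0, -1]]
  ]
}}

```text
time_s: 15.55
eef_pos: [496.7, 35.9, 1.1]
tcp_rot: [-3.139, 0.001, -1.57]
wrist_force: [-0.9, 5.9, 7.9]
finger_gap: -0.1
grip_force: 4.2
```

Call:
{"api": "jog_arm", "payload": {
  "series": [
    [[0.018, 0, -0.0003, 0, 0, 0, -1], [0.036, 0, -0.0005, 0, 0, 0, -1], [0.054, 0, -0.0005, 0, 0, 0, -1], [0.072, 0, -0.0005, 0, 0, 0, -1], [0.09, 0, -0.0005, 0, 0, 0, -1]]
  ]
}}

```text
time_s: 16.05
eef_pos: [496.2, 8.6, 1.0]
tcp_rot: [-3.14, 0.001, -1.571]
wrist_force: [0.9, 5.2, 5.9]
finger_gap: -0.3
grip_force: 3.0
```

Call:
{"api": "jog_arm", "payload": {
  "series": [
    [[0.018, 0, 0, 0, 0, 0, -1], [0.036, 0, 0, 0, 0, 0, -1], [0.054, 0, 0, 0, 0, 0, -1], [0.072, 0, 0, 0, 0, 0, -1], [0.09, 0, 0, 0, 0, 0, -1]]
  ]
}}

```text
time_s: 16.55
eef_pos: [496.1, -18.4, 1.0]
tcp_rot: [-3.14, 0.001, -1.571]
wrist_force: [0.5, 4.4, 6.0]
finger_gap: -0.0
grip_force: 3.1
```

Call:
{"api": "jog_arm", "payload": {
  "series": [
    [[0.018, 0, 0, 0, 0, 0, -1], [0.036, 0, 0, 0, 0, 0, -1], [0.054, 0, 0, 0, 0, 0, -1], [0.072, 0, 0, 0, 0, 0, -1], [0.075, 0, 0, 0, 0, 0, -1]]
  ]
}}

```text
time_s: 17.05
eef_pos: [496.3, -41.1, 1.1]
tcp_rot: [-3.14, 0.001, -1.571]
wrist_force: [-0.2, 5.0, 6.9]
finger_gap: -0.3
grip_force: 3.5
```

Call:
{"api": "jog_arm", "payload": {
  "series": [
    [[0, 0, -0.1, 0, 0, 0, -1], [0, 0, -0.25, 0, 0, 0, -1], [0, 0, -0.35, 0, 0, 0, -1], [0.1, 0, -0.37, 0, 0, 0, -1], [0.25, 0, -0.37, 0, 0, 0, -1]]
  ]
}}

```text
time_s: 17.55
eef_pos: [495.3, -115.9, 112.6]
tcp_rot: [-3.141, 0.0, -1.567]
wrist_force: [0.5, -1.4, -1.3]
finger_gap: -0.1
grip_force: 0.0
```

Call:
{"api": "jog_arm", "payload": {
  "series": [
    [[0.1, 0, 0, 0, 0, 0, -1], [0.2, 0, 0, 0, 0, 0, -1], [0.2, 0, 0, 0, 0, 0, -1], [0.2, 0, 0, 0, 0, 0, -1]]
  ]
}}

```text
time_s: 17.95
eef_pos: [493.8, -176.6, 110.3]
tcp_rot: [3.138, 0.001, -1.573]
wrist_force: [-0.3, 0.8, -0.2]
finger_gap: 0.1
grip_force: 0.0
```

```bash
python3 - <<'E'
from h import *
np.set_printoptions(precision=1,suppress=True)
b=save("side","s7")
for n in ["push_face","vee_top"]:print(n,[(w("side",x["xyz"]),round(x["p"],2)) for x in env.place_of("side",n)[:2]])
o=env.get_obs();print(o["time_s"],o["eef_pos"],o["tcp_rot"],o["wrist_force"])
plan([([496,-177,60],-1.5708)])
E
```

```text
push_face [(array([ 494.9, -159.5,   41.2]), 0.91)]
vee_top [(array([ 497. , -119.9,   89.9]), 0.96)]
18.1 [ 495.  -175.3  111.1] [ 3.1  0.  -1.6] [-0.3  0.2  0.1]
[ 0.  -0.   0.2] [0. 0. 0.]
```

Call:
{"api": "jog_arm", "payload": {
  "series": [
    [[0.005, -0.003, 0.06, 0, 0, 0, -1], [0.005, -0.003, 0.13, 0, 0, 0, -1], [0.005, -0.003, 0.19, 0, 0, 0, -1], [0.005, -0.003, 0.22, 0, 0, 0, -1], [0.005, -0.003, 0.23, 0, 0, 0, -1]]
  ]
}}

```text
time_s: 18.6
eef_pos: [496.0, -176.7, 41.7]
tcp_rot: [3.139, 0.0, -1.57]
wrist_force: [0.3, -0.5, 0.3]
finger_gap: 0.3
grip_force: 0.0
```

Call:
{"api": "jog_arm", "payload": {
  "series": [
    [[0, 0, 0.03, 0, 0, 0, -1], [0, 0, 0.05, 0, 0, 0, -1], [0, 0, 0.06, 0, 0, 0, -1], [0, 0, 0.06, 0, 0, 0, -1]]
  ]
}}

```text
time_s: 19.0
eef_pos: [496.4, -177.4, 24.3]
tcp_rot: [3.141, 0.0, -1.571]
wrist_force: [-0.2, 0.7, 0.5]
finger_gap: -0.1
grip_force: 0.0
```

```bash
python3 - <<'E'
from h import *
o=env.get_obs();print(o["time_s"],o["eef_pos"],o["wrist_force"])
b=save("side","s8");a=save("top","t8")
im=np.hstack([cv2.resize(a[170:260,300:420],(400,300),interpolation=2),cv2.resize(b[140:230,310:430],(400,300),interpolation=2)])
cv2.imwrite("pics/c8.png",cv2.convertScaleAbs(im[:,:,::-1],alpha=1.4,beta=10))
E
```

```text
19.0 [ 496.39929854 -177.44148647   24.34284203] [-0.18232062  0.66002515  0.53879851]
```

View pics/c8.png

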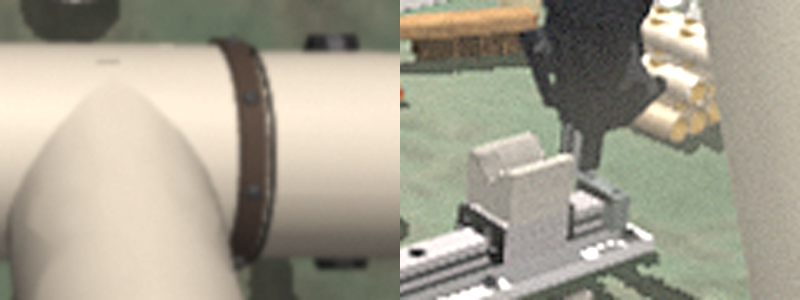

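Call:
{"api": "jog_arm", "payload": {
  "series": [
    [[0, 0, 0.015, 0, 0, 0, -1], [0, 0, 0.03, 0, 0, 0, -1], [0, 0, 0.045, 0, 0, 0, -1], [0, 0, 0.059, 0, 0, 0, -1], [0, 0, 0.059, 0, 0, 0, -1]]
  ]
}}

```text
time_s: 19.6
eef_pos: [496.0, -177.4, 6.1]
tcp_rot: [3.14, 0.0, -1.571]
wrist_force: [-0.8, -0.6, -0.0]
finger_gap: -0.0
grip_force: 0.0
```

Call:
{"api": "jog_arm", "payload": {
  "series": [
    [[-0.006, 0, 0, 0, 0, 0, -1], [-0.012, 0, 0, 0, 0, 0, -1], [-0.018, 0, 0, 0, 0, 0, -1], [-0.024, 0, 0, 0, 0, 0, -1], [-0.03, 0, 0, 0, 0, 0, -1]]
  ]
}}

```text
time_s: 20.1
eef_pos: [496.7, -168.2, 7.1]
tcp_rot: [-3.141, -0.0, -1.571]
wrist_force: [0.6, -0.2, 0.2]
finger_gap: -0.0
grip_force: 0.0
```

Call:
{"api": "jog_arm", "payload": {
  "series": [
    [[-0.008, 0, 0, 0, 0, 0, -1], [-0.018, 0, 0, 0, 0, 0, -1], [-0.028, 0, 0, 0, 0, 0, -1], [-0.038, 0, 0, 0, 0, 0, -1], [-0.048, 0, 0, 0, 0, 0, -1]]
  ]
}}

```text
time_s: 20.6
eef_pos: [496.6, -153.9, 7.0]
tcp_rot: [-3.141, -0.0, -1.571]
wrist_force: [0.0, -3.3, 0.4]
finger_gap: 0.1
grip_force: 1.3
```

Call:
{"api": "jog_arm", "payload": {
  "series": [
    [[-0.012, 0, 0, 0, 0, 0, -1], [-0.026, 0, 0, 0, 0, 0, -1], [-0.042, 0, 0, 0, 0, 0, -1], [-0.06, 0, 0, 0, 0, 0, -1], [-0.078, 0, 0, 0, 0, 0, -1]]
  ]
}}

```text
time_s: 21.1
eef_pos: [496.6, -130.1, 7.0]
tcp_rot: [-3.142, -0.0, -1.571]
wrist_force: [0.2, -2.9, 0.7]
finger_gap: -0.1
grip_force: 1.4
```

Call:
{"api": "jog_arm", "payload": {
  "series": [
    [[-0.02, 0, 0, 0, 0, 0, -1], [-0.04, 0, 0, 0, 0, 0, -1], [-0.06, 0, 0, 0, 0, 0, -1], [-0.08, 0, 0, 0, 0, 0, -1], [-0.1, 0, 0, 0, 0, 0, -1]]
  ]
}}

```text
time_s: 21.6
eef_pos: [496.6, -100.1, 7.0]
tcp_rot: [-3.142, -0.0, -1.571]
wrist_force: [0.1, -2.0, 2.0]
finger_gap: 0.1
grip_force: 1.4
```

Call:
{"api": "jog_arm", "payload": {
  "series": [
    [[-0.02, 0, 0, 0, 0, 0, -1], [-0.04, 0, 0, 0, 0, 0, -1], [-0.06, 0, 0, 0, 0, 0, -1], [-0.08, 0, 0, 0, 0, 0, -1], [-0.1, 0, 0, 0, 0, 0, -1]]
  ]
}}

```text
time_s: 22.1
eef_pos: [496.6, -70.1, 6.9]
tcp_rot: [-3.142, 0.0, -1.571]
wrist_force: [-0.2, -3.3, 2.1]
finger_gap: -0.2
grip_force: 1.4
```

Call:
{"api": "jog_arm", "payload": {
  "series": [
    [[-0.02, 0, 0, 0, 0, 0, -1], [-0.04, 0, 0, 0, 0, 0, -1], [-0.06, 0, 0, 0, 0, 0, -1], [-0.08, 0, 0, 0, 0, 0, -1], [-0.1, 0, 0, 0, 0, 0, -1]]
  ]
}}

```text
time_s: 22.6
eef_pos: [496.6, -40.1, 6.9]
tcp_rot: [3.142, 0.0, -1.571]
wrist_force: [0.3, -2.4, 2.4]
finger_gap: -0.1
grip_force: 1.4
```

Call:
{"api": "jog_arm", "payload": {
  "series": [
    [[-0.02, 0, 0, 0, 0, 0, -1], [-0.04, 0, 0, 0, 0, 0, -1], [-0.06, 0, 0, 0, 0, 0, -1], [-0.08, 0, 0, 0, 0, 0, -1], [-0.1, 0, 0, 0, 0, 0, -1]]
  ]
}}

```text
time_s: 23.1
eef_pos: [496.5, -10.1, 6.9]
tcp_rot: [3.142, 0.0, -1.571]
wrist_force: [0.8, -2.1, 2.2]
finger_gap: -0.1
grip_force: 1.4
```

Call:
{"api": "jog_arm", "payload": {
  "series": [
    [[-0.02, 0, 0, 0, 0, 0, -1], [-0.04, 0, 0, 0, 0, 0, -1], [-0.06, 0, 0, 0, 0, 0, -1], [-0.08, 0, 0, 0, 0, 0, -1], [-0.1, 0, 0, 0, 0, 0, -1]]
  ]
}}

```text
time_s: 23.6
eef_pos: [496.5, 19.8, 6.9]
tcp_rot: [3.141, -0.0, -1.571]
wrist_force: [1.0, -4.0, 2.6]
finger_gap: -0.4
grip_force: 1.4
```

Call:
{"api": "jog_arm", "payload": {
  "series": [
    [[-0.02, 0, 0, 0, 0, 0, -1], [-0.04, 0, 0, 0, 0, 0, -1], [-0.06, 0, 0, 0, 0, 0, -1], [-0.08, 0, 0, 0, 0, 0, -1], [-0.1, 0, 0, 0, 0, 0, -1]]
  ]
}}

```text
time_s: 24.1
eef_pos: [496.5, 49.8, 6.9]
tcp_rot: [3.141, -0.0, -1.571]
wrist_force: [1.0, -3.2, 1.5]
finger_gap: -0.2
grip_force: 1.4
```

Call:
{"api": "jog_arm", "payload": {
  "series": [
    [[-0.016, 0, 0, 0, 0, 0, -1], [-0.03, 0, 0, 0, 0, 0, -1], [-0.044, 0, 0, 0, 0, 0, -1], [-0.058, 0, 0, 0, 0, 0, -1], [-0.07, 0, 0, 0, 0, 0, -1]]
  ]
}}

```text
time_s: 24.6
eef_pos: [496.5, 70.7, 6.8]
tcp_rot: [3.141, -0.0, -1.571]
wrist_force: [0.4, -2.4, 1.0]
finger_gap: -0.2
grip_force: 1.4
```

Call:
{"api": "jog_arm", "payload": {
  "series": [
    [[-0.01, 0, 0, 0, 0, 0, -1], [-0.02, 0, 0, 0, 0, 0, -1], [-0.029, 0, 0, 0, 0, 0, -1], [-0.038, 0, 0, 0, 0, 0, -1], [-0.047, 0, 0, 0, 0, 0, -1]]
  ]
}}

```text
time_s: 25.1
eef_pos: [496.5, 84.6, 6.9]
tcp_rot: [3.141, -0.0, -1.571]
wrist_force: [1.0, -2.5, 1.3]
finger_gap: -0.2
grip_force: 1.3
```

Call:
{"api": "jog_arm", "payload": {
  "series": [
    [[-0.006, 0, 0, 0, 0, 0, -1], [-0.012, 0, 0, 0, 0, 0, -1], [-0.018, 0, 0, 0, 0, 0, -1], [-0.024, 0, 0, 0, 0, 0, -1], [-0.03, 0, 0, 0, 0, 0, -1]]
  ]
}}

```text
time_s: 25.6
eef_pos: [496.5, 93.5, 6.9]
tcp_rot: [3.141, -0.0, -1.571]
wrist_force: [0.4, -2.8, 1.0]
finger_gap: -0.0
grip_force: 1.3
```

Call:
{"api": "jog_arm", "payload": {
  "series": [
    [[-0.006, 0, 0, 0, 0, 0, -1], [-0.011, 0, 0, 0, 0, 0, -1], [-0.016, 0, 0, 0, 0, 0, -1]]
  ]
}}

```text
time_s: 25.9
eef_pos: [496.3, 96.8, 6.9]
tcp_rot: [3.14, -0.003, -1.57]
wrist_force: [4.5, -15.6, 1.3]
finger_gap: 0.1
grip_force: 7.3
```

Call:
{"api": "jog_arm", "payload": {
  "series": [
    [[-0.005, 0, 0, 0, 0, 0, -1], [-0.01, 0, 0, 0, 0, 0, -1]]
  ]
}}

```text
time_s: 26.1
eef_pos: [496.0, 96.9, 6.9]
tcp_rot: [3.138, -0.007, -1.57]
wrist_force: [9.1, -26.1, 2.4]
finger_gap: 0.2
grip_force: 13.2
```

Call:
{"api": "jog_arm", "payload": {
  "series": [
    [[0.03, 0, 0, 0, 0, 0, -1], [0.09, 0, 0, 0, 0, 0, -1], [0.15, 0, 0, 0, 0, 0, -1], [0.2, 0, -0.08, 0, 0, 0, -1], [0.25, 0, -0.22, 0, 0, 0, -1]]
  ]
}}

```text
time_s: 26.6
eef_pos: [494.5, 25.6, 71.1]
tcp_rot: [3.135, -0.001, -1.571]
wrist_force: [1.2, 0.1, -0.4]
finger_gap: 0.0
grip_force: 0.0
```

Call:
{"api": "jog_arm", "payload": {
  "series": [
    [[0, 0, -0.15, 0, 0, 0, -1], [0.1, 0.1, -0.3, 0, 0, 0, -1], [0.2, 0.2, -0.35, 0, 0, 0, -1], [0.3, 0.3, -0.35, 0, 0, 0, -1], [0.3, 0.3, -0.35, 0, 0, 0, -1]]
  ]
}}

```text
time_s: 27.1
eef_pos: [403.2, -65.2, 178.7]
tcp_rot: [-3.14, 0.002, -1.574]
wrist_force: [0.3, 0.3, -0.2]
finger_gap: -0.3
grip_force: 0.0
```

```bash
python3 - <<'E'
from h import *
np.set_printoptions(precision=1,suppress=True)
save("side","s9")
for n in ["push_face","vee_top","stop_face","hex_key","plug_gauge","parts_tin","ring_sleeve"]:print(n,[(w("side",x["xyz"]),round(x["p"],2)) for x in env.place_of("side",n)[:2]])
o=env.get_obs();print(o["time_s"],o["eef_pos"],o["wrist_force"],np.abs(o["joint_vel"]).max())
E
```

```text
push_face [(array([496.9, 106.7,  40.7]), 0.7)]
vee_top [(array([497.7, 142.5,  89.8]), 0.92)]
stop_face [(array([496.9, 177.1,  39.1]), 0.75)]
hex_key [(array([409.4,  77.7,   0.2]), 0.65)]
plug_gauge [(array([416. , -73.8,   1.1]), 0.62)]
parts_tin [(array([618.5, -61.6,   0.7]), 0.86)]
ring_sleeve [(array([636.1, 111.7,  -2.1]), 0.78), (array([415.8, -71.5,   0.9]), 0.22)]
27.5 [407.1 -63.1 177.4] [ 0.6 -0.6 -0.7] 0.002694623918458677
```

View pics/s9.png

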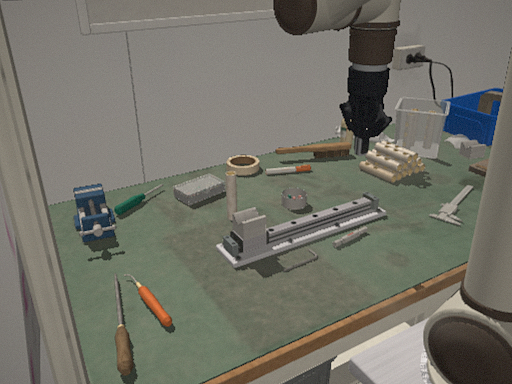

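The carriage is at the end stop (around pixel 245,235), the loose things have not moved and the arm is clear.

```bash
python3 -c "
from plant import env
print(env.hand_in())"
```

```text
the job is handed in; nothing more can be done
None
```

I pressed all four caps flush, checked them in one light pass along the rail from cap 1 to cap 4, and pushed the carriage gently up to the end stop. The arm ended clear, the loose things stayed where they were, and I handed the job in at 27.5 s; no verdict came back.

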